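# Wind and set the deburring tumbler's timer

## Task

The bench tumbler's clockwork timer only runs true from a full wind: twist its knob clockwise past the yellow top mark until you feel it come up against the soft stop beyond, keep it lightly pressed there for a moment without forcing it, then turn it back down until the pointer points at the red set tab. Let go of the knob and leave the other things on the bench where they are.

Things in the scene. Friction and masses are not known exactly. Their poses are not given: they have to be found in the camera images.
- timer: Tumbler, bolted down: dark red base plate 200 x 440 x 12 mm with a cream timer box 150 x 150 mm, top 80 mm above the bench, and a barrel beside it. Origin on the bench below the knob's vertical axis, mid-box; z up. On the box lies a black dial disc, 60 mm radius, top at 84 mm. Seen from above its zero mark (big white) lies towards -x, then a white tick every 10 degrees (a minute) clockwise.
- top_mark (a point): The yellow top mark on the dial, 52 mm from the knob's axis, 100 degrees (1.75 rad, 10 minutes) clockwise of the zero mark.
- barrel (a point): Centre of the grey barrel, 58 mm radius, 170 mm long along the tumbler's y; top 148 mm above the bench. It and its two end stands fill 107 to 336 mm to the +y side of the knob's axis. It does not turn.
- knob: The timer's knob: a grey disc (44 mm diameter, 84 to 92 mm above the bench) with a cream upright grip bar 42 mm long (its x), 14 mm thick (its y), from 92 to 128 mm above the bench. Origin on the knob's axis, 84 mm above the bench; z up. A low white pointer nose (ends 39 mm from the axis) and the dark line on the bar's top show the pointer end, its -x direction.
- spindle (a joint): Turn of the knob clockwise from above, rad: 0 with the pointer at the zero mark, 1.75 at the yellow top mark. Turning takes about 0.05 N m of friction; the knob stays where it is left. The unseen soft stop is first met somewhere from 1.85 to 2.60 rad, at a different place each time; from there the torque rises by 3.0 N m per rad.
- knob_grip (a point): On the knob's axis, half-way up the bar's graspable part, 114 mm above the bench. A rise in turning torque of 0.12 to 0.30 N m above the friction, kept for half a second, is the stop well felt (6 to 15 N on its catch, 20 mm off the axis); a rise of 0.40 N m (20 N) breaks it.
- pointer (a point): Just ahead of the tip of the pointer nose, 40 mm from the knob's axis, 88 mm above the bench.
- mark (a point): Where the pointer must stand: inner end of the red set tab (16 x 6 mm, flat on the dial, with a small red lug over the dial's rim), 40 mm from the knob's axis, 88 mm above the bench. The tab stays where it is; it stands 0.8 to 1.4 rad clockwise of the dial's zero mark.
- oil_center (a point): Clear plastic oil bottle with a red cap, 52 mm diameter, 130 mm tall; point at half its height. Not to be disturbed.
- offcut_center (a point): Aluminium offcut, 50 x 90 x 30 mm, lying on the bench; point at its centre. Not to be disturbed.
- spanner_grip (a point): Steel spanner lying on the bench; point on its handle. Not to be disturbed.

How it is judged (in metres and radians):
On the way:
1. the knob is wound past the top mark and rests against the soft stop (over 4 N on it, 0.08 N m) for 0.2 s (value of joint spindle above 1.75 rad and contact force between knob and timer above 4 N), for 0.2 s.
At the end, for the whole second after the job is handed in: The pointer stands at the red set tab within 4 mm (about half a minute), the knob released and still (horizontal distance between pointer and mark below 0.004 m and contact force between knob and the fingers below 0.1 N and velocity of joint spindle between -0.05 and 0.05 rad/s); the robot touches nothing.
It fails at once if the soft stop is forced (over 20 N on it, 0.40 N m) (contact force between knob and timer above 20 N).
It fails at once if the oil bottle is moved over 15 mm (distance of oil_center from where it was at the start of the episode above 0.015 m).
It fails at once if the offcut is moved over 15 mm (distance of offcut_center from where it was at the start of the episode above 0.015 m).
It fails at once if the spanner is moved over 15 mm (distance of spanner_grip from where it was at the start of the episode above 0.015 m).
It also fails if it takes over 64 s, if anything falls off the work surface, if the arm or the gripper's body presses on something with over 40 N, if the wrist force passes 120 N, or if a joint passes its speed limit or range.

## Robot

A 7-joint arm with a two-finger parallel gripper is mounted at the origin on the work surface. World frame = base frame: x ahead of the robot, y to its left, z up, the work surface at z = 0. Lengths are in mm, angles in rad, forces in N, time in s.
With the tool pointing down it reaches from about 375 to 925 mm from the base axis. Payload 3.1 kg.
Tool frame: the origin (TCP) lies at the very end of the fingers, on their centre line; the grasp point (between the pads) lies 19 mm behind it (ctrl.grasp_offset is the distance from the TCP to the grasp point, in mm); z points along the fingers, y is the direction in which the jaws open and shut (so a half turn about z gives the same grasp; the last joint's range is limited). The gripper opens to 85 mm and grips with 20 to 120 N. Pads are 22 mm wide; open, the fingers measure 114 mm over their backs; the gripper's body (76 mm by 85 mm) begins 54 mm behind the grasp point. The pads swing forward as they close: fully open they stand 13 mm farther back than shut.
Start: joints at [-1.201, 0.383, 0.044, 1.598, -0.018, 1.161, -0.05], TCP at [293.08, 580.179, 231.269] pointing down, gripper open.
Joint ranges: [-2.61, 2.61], [-0.41, 2.15], [-1.48, 1.57], [0, 2.5], [-1.57, 4.71], [0.05, 1.97], [-2.85, 2.85]. Speed limits (rad/s): [2.79, 2.79, 3.14, 3.14, 3.14, 3.14, 3.14].

## Interface

Orientations are given as a unit quaternion [w, x, y, z].
In Python, from workcell import telemetry, read_camera, get_calibration, ctrl, models gives the robot as it stands. The module is installed in compiled form; this text tells all that it offers.
- The arm moves only by the tool send_rows, never from a script. Its argument "rows" is one flat list of numbers, 4 for each row, row after row: the shift along the tool's x, y, z in m, then the turn about the tool's z in rad. In form: [dx, dy, dz, twist, dx, dy, dz, twist, ...]. A call has 1 to 10 rows; each row is the pose to reach, as a shift and turn from the pose commanded when the call began, along the tool's axes at that moment; what a row does not reach only later rows make up. A row lasts 1/8 s, in which the tool goes at most 62.5 mm and 10.7 degrees, less where a joint would pass 70% of its speed; a pose out of reach is approached as far as the arm can. A call with a gripper value outside its range is refused whole. "gripper" is the opening, from 0 (shut) to 1 (fully open), set as the call begins (left out, the last holds). The fingers move at their own pace and stop on an object; "newtons" is the grip in N (left out, the last holds). Time passes only in rows, so rows that repeat a pose let the fingers close. It gives the time, the measured TCP pose, the force and the opening at its end, in the units of the state.
- telemetry.sense(): the state, without advancing time (a new reading comes with each control period).
- read_camera(name): name is "scene" or "top"; returns the picture (384x512x3 uint8, red, green, blue); there is no depth.
- get_calibration(name): a dict with "camera_matrix" (3x3 intrinsics, pixels), "extrinsics" (4x4, takes a point from camera to world coordinates). Camera axes: x right, y down, z forward; pixel columns grow to the right and rows downward; lengths in mm; the calibration is good to about 2 mm. A picture is of the moment at which its call begins. get_calibration takes no time and is no camera call.
- ctrl.finish_job(): hands the job in, once; it reports no verdict.
Trained networks look in the newest picture that a camera, given by its name, has taken for a name from the list of things; names that differ only in an ending like _2 or _b are one class to them, and where a whole thing is asked for, a point or a joint stands for the part that bears it (a point fixed in the world has none). Each returns a list of dicts, best first, with "score" (0 to 1); they miss things now and then, are a little off and sometimes report something else, mostly with a low value. They report only what shows in the picture. A call takes as long as a camera call.
- models.search_frame(camera, target): "box" ([left, top, right, bottom] in pixels, round what is visible of it).
- models.regions_of(camera, target): "region" (384x512 bool, what is visible of it) and "box" ([left, top, right, bottom] in pixels, round what is visible of it).
The state is a dict: "time": time; "joints": joint angles; "joint_vel": joint speeds; "tau": joint torques, N m; "position": TCP position; "tool_rot": TCP orientation; "force": force on the tool from outside, world axes, zero at the start; "ft_torque": the same for the moment, N m; "opening": finger opening in mm.
Only numpy, scipy, OpenCV 4.12 (cv2) and the standard library are available. Lean on these libraries where they do the work, as an engineer would, in place of code of your own. Each camera call takes 0.05 s, during which the arm holds its last target.

## Working session

There is one attempt and no reset: what is moved stays moved. The work goes in short steps, Python scripts to look and compute and a tool call to move; the robot and the scene stay as the last step left them, time stands still between calls to the robot, and variables do not carry over. Pictures are saved under pics/ and viewed, and the job is handed in when it is done.

Besides the shell and the picture viewer there is one more tool, called after "Emit:" as name(argument=value, ...), one argument or row to a line, values as JSON. send_rows: Moves the arm, as the interface text tells. Its arguments: {"type":"object","properties":{"rows":{"type":"array"},"gripper":{"type":"number"},"newtons":{"type":"number"}},"required":["rows"]}

```bash
mkdir -p pics; ls
python3 - <<'E'
from workcell import telemetry, read_camera, get_calibration, ctrl, models
import cv2,numpy as np
for c in ("scene","top"):
    im=read_camera(c); cv2.imwrite(f"pics/{c}0.png",cv2.cvtColor(im,cv2.COLOR_RGB2BGR))
    k=get_calibration(c); print(c,np.round(k["camera_matrix"],1).tolist(),np.round(k["extrinsics"],3).tolist())
    for t in ("timer","knob","pointer","mark","top_mark"):
        try: print(t,[(np.round(d["box"]).tolist(),round(d["score"],2)) for d in models.search_frame(c,t)][:2])
        except Exception as e: print(t,e)
s=telemetry.sense(); print(s)
E
```

```text
pics
scene [[465.6, 0.0, 261.3], [0.0, 465.6, 203.7], [0.0, 0.0, 1.0]] [[0.743, 0.437, -0.507, 1226.992], [0.67, -0.493, 0.555, -694.213], [-0.007, -0.752, -0.659, 895.41], [0.0, 0.0, 0.0, 1.0]]
timer [([142.0, 144.0, 303.0, 274.0], 0.76)]
knob [([183.0, 192.0, 199.0, 216.0], 0.69)]
pointer [([182.0, 196.0, 197.0, 217.0], 0.67)]
mark []
top_mark [([143.0, 142.0, 299.0, 275.0], 0.58), ([195.0, 259.0, 234.0, 293.0], 0.46)]
top [[432.9, 0.0, 247.3], [0.0, 432.9, 188.0], [0.0, 0.0, 1.0]] [[0.011, -0.993, 0.113, 512.061], [-1.0, -0.011, 0.0, -18.132], [0.001, -0.113, -0.994, 964.842], [0.0, 0.0, 0.0, 1.0]]
timer [([146.0, 206.0, 354.0, 299.0], 0.57)]
knob [([310.0, 244.0, 328.0, 265.0], 0.86)]
pointer [([306.0, 240.0, 328.0, 271.0], 0.88)]
mark []
top_mark [([149.0, 204.0, 357.0, 299.0], 0.71)]
{'time': 0.6, 'joints': array([-1.20076229,  0.3828705 ,  0.04390997,  1.59789669, -0.01790032,
        1.16122146, -0.04991166]), 'joint_vel': array([-0.00033102, -0.00104766, -0.00117407, -0.00086397, -0.00189525,
       -0.00116199, -0.0034024 ]), 'tau': array([-5.49520901e-04, -4.33119428e+01,  1.02156065e+00, -2.49743164e+01,
        1.03742222e-02,  2.16882334e-03,  6.49232391e-06]), 'position': array([293.10562464, 580.1622188 , 231.28996785]), 'tool_rot': array([-1.01899307e-05,  2.31777469e-01,  9.72768834e-01,  9.45969916e-08]), 'force': array([0.01754662, 0.16883972, 0.29048706]), 'ft_torque': array([ 0.02684036, -0.05525043,  0.07638328]), 'opening': 85.44177887563633}
```

Run:
```python
import cv2
a=cv2.imread("pics/top0.png"); b=cv2.imread("pics/scene0.png")
cv2.imwrite("pics/topc.png",cv2.resize(a[195:310,265:380],None,fx=5,fy=5,interpolation=cv2.INTER_CUBIC))
cv2.imwrite("pics/scenec.png",cv2.resize(b[170:270,140:260],None,fx=5,fy=5,interpolation=cv2.INTER_CUBIC))
```

```text
(no output)
```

View pics/top0.png

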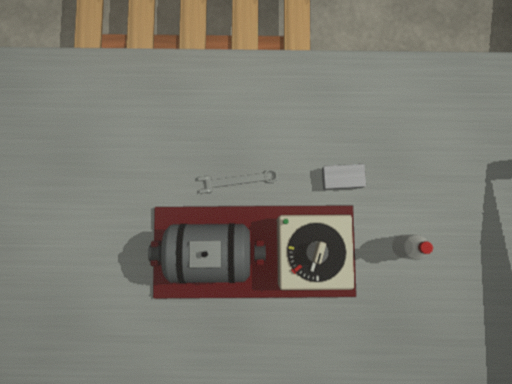

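View pics/scene0.png

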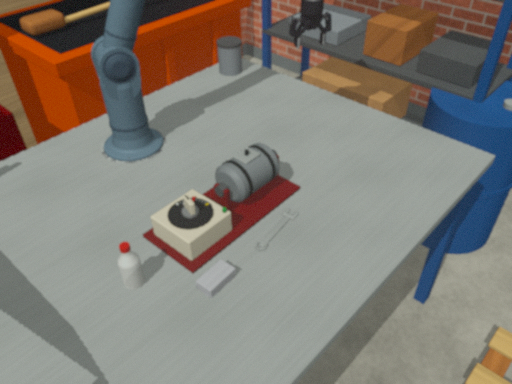

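```bash
ls -l pics
```

```text
total 1156
-rw-r--r-- 1 agent agent 305149 Dec  7 15:36 scene0.png
-rw-r--r-- 1 agent agent 288750 Dec  7 15:36 scenec.png
-rw-r--r-- 1 agent agent 272587 Dec  7 15:36 top0.png
-rw-r--r-- 1 agent agent 307474 Dec  7 15:36 topc.png
```

View crops.

The top view shows the tumbler with its barrel at about (205,250) and the dial at about (317,252). The knob's white pointer runs down to the zero mark near (317,277), the red tab is near (297,269) and the yellow mark near (291,248). The oil bottle is at (420,247), the offcut at (344,177) and the spanner at (237,181).

View pics/topc.png

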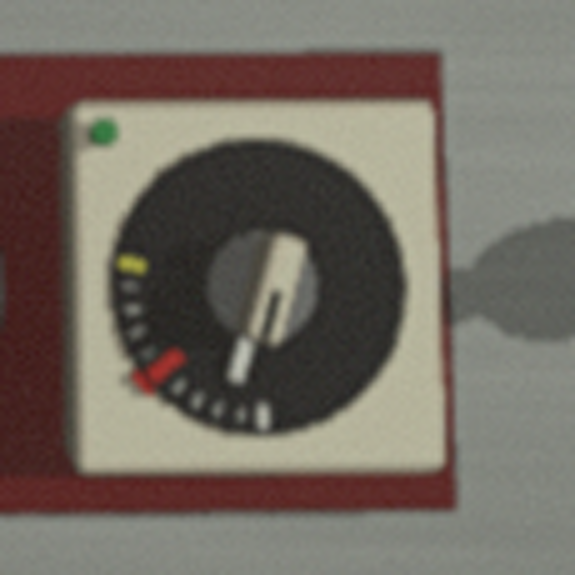

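View pics/scenec.png

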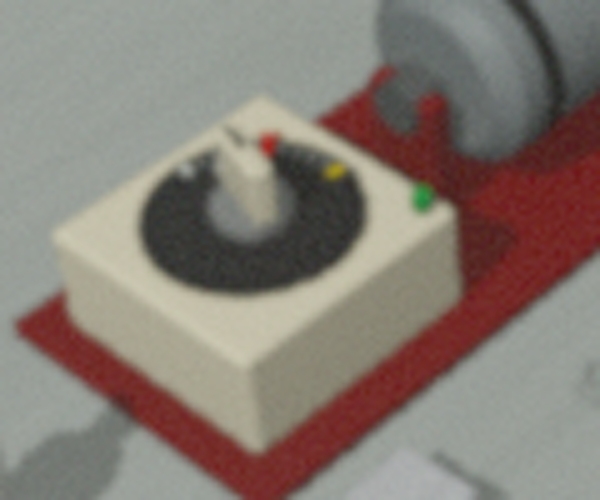

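```bash
cat > h.py <<'E'
import numpy as np,cv2
from workcell import telemetry, read_camera, get_calibration, ctrl, models
def topix(c,P):
    k=get_calibration(c);E=k["extrinsics"];q=(np.atleast_2d(P)-E[:3,3])@E[:3,:3]; q=q@k["camera_matrix"].T; return q[:,:2]/q[:,2:]
def ray(c,px,z):
    k=get_calibration(c);E=k["extrinsics"];px=np.atleast_2d(px).astype(float)
    d=np.c_[px,np.ones(len(px))]@np.linalg.inv(k["camera_matrix"]).T@E[:3,:3].T
    return E[:3,3]+d*((z-E[2,3])/d[:,2:])
def warp(im,c,ctr,z,half=75,s=4,yaw=0):
    # rectified: image up=+x world(rot yaw), left=+y ; s px/mm
    n=2*half*s; g=(np.arange(n)+.5)/s-half
    v,u=np.meshgrid(g,g,indexing='ij'); x=-v;y=-u
    X=ctr[0]+np.cos(yaw)*x-np.sin(yaw)*y; Y=ctr[1]+np.sin(yaw)*x+np.cos(yaw)*y
    p=topix(c,np.c_[X.ravel(),Y.ravel(),np.full(X.size,float(z))]).astype(np.float32).reshape(n,n,2)
    return cv2.remap(im,p[...,0],p[...,1],cv2.INTER_CUBIC)
E
python3 - <<'E'
from h import *
im=cv2.imread("pics/top0.png"); 
c=lambda u,v:((u+.5)/5-.5+265,(v+.5)/5-.5+195)
pts=[c(75,100),c(435,100),c(447,470),c(78,473)]
P=ray("top",pts,80);print("corners",P.round(1).tolist(),P.mean(0))
# dial: dark mask
hsv=cv2.cvtColor(im,cv2.COLOR_BGR2GRAY); m=(hsv<90).astype(np.uint8); m[:, :280]=0;m[:,352:]=0;m[:217]=0;m[290:]=0
n,l,st,ce=cv2.connectedComponentsWithStats(m); i=1+np.argmax(st[1:,4]); 
cn,_=cv2.findContours((l==i).astype(np.uint8),0,cv2.CHAIN_APPROX_NONE); h=cv2.convexHull(cn[0])[:,0]
R=ray("top",h,84)[:,:2]; A=np.c_[2*R,np.ones(len(R))]; s=np.linalg.lstsq(A,(R**2).sum(1),rcond=None)[0]
print("dial",s[:2],np.sqrt(s[2]+s[:2]@s[:2]))
C=s[:2]
w=warp(im,"top",C,84); 
cv2.circle(w,(300,300),240,(0,255,0),1);cv2.circle(w,(300,300),160,(255,255,0),1)
cv2.imwrite("pics/w84.png",w)
for z in (114,128): print(z,ray("top",[c(288,240),c(262,340)],z).round(1).tolist())
E
```

```text
corners [[559.0, -84.5, 80.0], [560.7, -231.7, 80.0], [412.5, -234.1, 80.0], [409.6, -86.2, 80.0]] [ 485.45869619 -159.10911031   80.        ]
dial [ 484.67451975 -157.45093456] 58.8167941068938
114 [[503.6, -165.2, 114.0], [465.0, -154.8, 114.0]]
128 [[503.7, -162.8, 128.0], [465.7, -152.6, 128.0]]
```

View pics/w84.png

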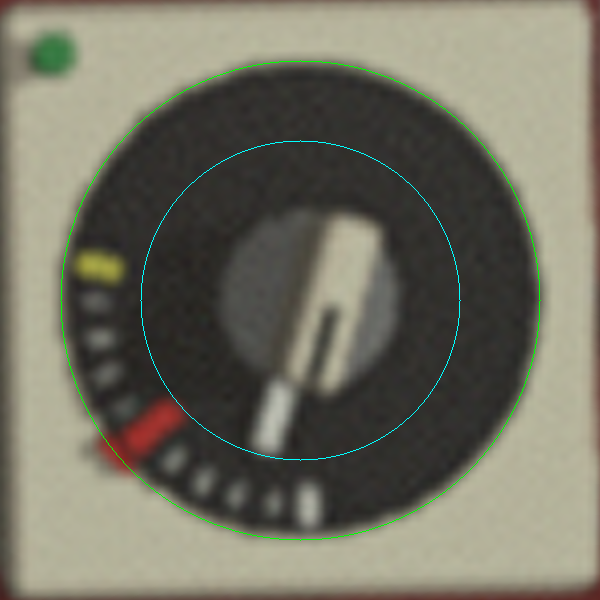

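Run:
```python
from h import *
im=cv2.imread("pics/scene0.png"); im2=cv2.imread("pics/top0.png")
C=np.array([484.7,-157.5])
w=np.hstack([warp(im,"scene",C,84,half=75,s=2.6),warp(im2,"top",C,84,half=75,s=2.6)])
for o in (0,390): cv2.circle(w,(o+195,195),156,(0,255,0),1)
cv2.imwrite("pics/w84s.png",w)
s=telemetry.sense(); 
for z in (88,): print(topix("scene",[*C,84.]),s["position"]-0)
```

```text
Traceback (most recent call last):
  File "h.py", line 14, in warp
    p=topix(c,np.c_[X.ravel(),Y.ravel(),np.full(X.size,float(z))]).astype(np.float32).reshape(n,n,2)
TypeError: 'float' object cannot be interpreted as an integer
```

```bash
sed -i 's/n=2\*half\*s;/n=int(2*half*s);/' h.py
python3 - <<'E'
from h import *
im=cv2.imread("pics/scene0.png"); im2=cv2.imread("pics/top0.png")
C=np.array([484.7,-157.5])
w=np.hstack([warp(im,"scene",C,84,half=75,s=2.6),warp(im2,"top",C,84,half=75,s=2.6)])
for o in (0,390): cv2.circle(w,(o+195,195),156,(0,255,0),1)
cv2.imwrite("pics/w84s.png",w)
E
```

```text
(no output)
```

View pics/w84s.png

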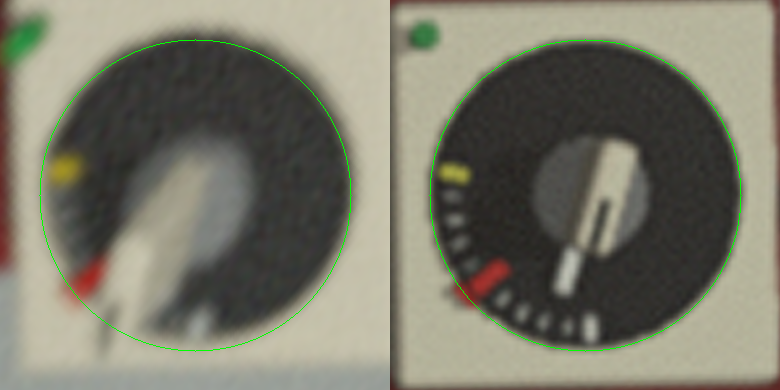

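Emit:
send_rows(
  rows=[-0.015,-0.017,0,0,-0.045,-0.051,0,0,-0.08,-0.09,0,0,-0.12,-0.136,0,0,-0.16,-0.181,0,0,-0.2,-0.227,0,0,-0.24,-0.272,0,0,-0.28,-0.317,0,0,-0.32,-0.363,0,0,-0.35,-0.397,0,0],
  gripper=1,
)

```text
time: 1.85
position: [426.9, 65.2, 231.7]
tool_rot: [0.0, 0.233, 0.972, 0.001]
force: [0.3, 0.3, 0.4]
opening: 85.6
```

Emit:
send_rows(
  rows=[-0.03,-0.034,0,-0.03,-0.06,-0.068,0,-0.08,-0.09,-0.102,0,-0.13,-0.12,-0.136,0,-0.18,-0.14,-0.16,0,-0.21,-0.15,-0.17,0,-0.232,-0.1546,-0.1751,0,-0.232,-0.1546,-0.1751,0,-0.232,-0.1546,-0.1751,0,-0.232],
)

```text
time: 2.98
position: [485.5, -156.9, 231.2]
tool_rot: [-0.0, 0.117, 0.993, 0.0]
force: [0.1, 0.3, 0.8]
opening: 85.3
```

```bash
cat > st.py <<'E'
from h import *
s=telemetry.sense(); a,b=s["tool_rot"][1:3]; yaw=np.arctan2(2*a*b,a*a-b*b)
print("t",s["time"],"pos",s["position"].round(1),"q",s["tool_rot"].round(4),"yaw",yaw.round(4),"theta",(np.pi-yaw).round(4),"F",s["force"].round(2),"T",s["ft_torque"].round(3),"open",round(s["opening"],1),"j",s["joints"].round(2),"tau7",s["tau"][6].round(4))
E
python3 st.py
```

```text
t 2.975 pos [ 485.5 -156.9  231.2] q [-2.000e-04  1.169e-01  9.931e-01  3.000e-04] yaw 2.9072 theta 0.2344 F [0.11 0.26 0.81] T [ 0.002 -0.009  0.043] open 85.3 j [-0.42  0.13  0.71  1.96 -0.09  1.09  1.66] tau7 -0.0021
```

Emit:
send_rows(
  rows=[0,0,0.02,0,0,0,0.05,0,0,0,0.08,0,0,0,0.09,0,0,0,0.09,0,0,0,0.09,0],
  gripper=0.6,
)

```text
time: 3.72
position: [486.6, -158.1, 142.5]
tool_rot: [0.001, 0.117, 0.993, 0.0]
force: [-0.6, 0.2, 1.0]
opening: 51.1
```

```bash
python3 st.py
python3 - <<'E'
from h import *
a=read_camera("scene"); b=read_camera("top")
A=cv2.resize(a[120:270,120:290],(680,600))[:,:,::-1]; cv2.imwrite("pics/s1.png",A[:600])
B=cv2.resize(b[195:310,265:380],(575,575))[:,:,::-1]; cv2.imwrite("pics/t1.png",B)
E
```

```text
t 3.725 pos [ 486.6 -158.1  142.5] q [1.200e-03 1.174e-01 9.931e-01 1.000e-04] yaw 2.9062 theta 0.2354 F [-0.64  0.21  1.02] T [-0.023 -0.067 -0.009] open 51.1 j [-0.37  0.27  0.68  2.04 -0.21  0.91  1.76] tau7 -0.0016
```

View pics/s1.png

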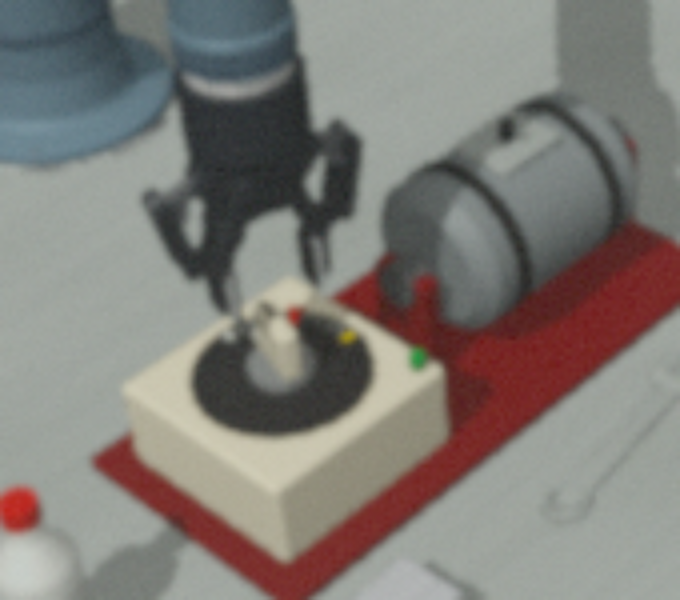

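View pics/t1.png

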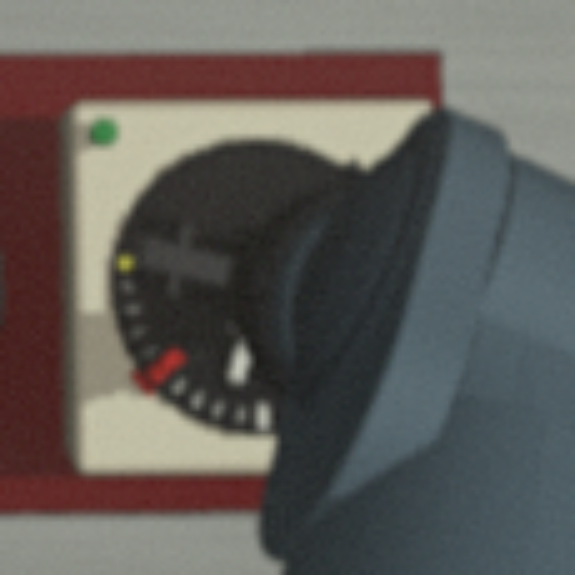

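The scene view shows the open fingers at about (235,295) and (320,270), straddling the bar at (275,330). Top view: the pointer tip at (238,378) and the tab at (160,370) are still visible. Next: descend and grip.

Emit:
send_rows(
  rows=[0,0,0.015,0,0,0,0.03,0,0,0,0.04,0,0,0,0.044,0,0,0,0.044,0,0,0,0.044,0],
)

```text
time: 4.58
position: [485.9, -158.2, 97.6]
tool_rot: [0.0, 0.118, 0.993, -0.0]
force: [-1.0, 0.1, 0.3]
opening: 51.1
```

```bash
python3 st.py
```

```text
t 4.575 pos [ 485.9 -158.2   97.6] q [ 4.000e-04  1.177e-01  9.931e-01 -0.000e+00] yaw 2.9057 theta 0.2359 F [-0.96  0.07  0.35] T [-0.011 -0.034  0.01 ] open 51.1 j [-0.33  0.34  0.65  2.06 -0.28  0.82  1.82] tau7 0.0002
```

Emit:
send_rows(
  rows=[0,0,0,0,0,0,0,0,0,0,0,0,0,0,0,0,0,0,0,0,0,0,0,0],
  gripper=0,
  newtons=40,
)

```text
time: 5.32
position: [485.8, -158.7, 97.7]
tool_rot: [0.0, 0.118, 0.993, -0.0]
force: [-1.9, -1.8, 4.2]
opening: 13.4
```

```bash
python3 st.py
```

```text
t 5.325 pos [ 485.8 -158.7   97.7] q [ 4.000e-04  1.178e-01  9.930e-01 -3.000e-04] yaw 2.9054 theta 0.2362 F [-1.92 -1.84  4.24] T [-0.6    0.223  0.074] open 13.4 j [-0.33  0.34  0.65  2.06 -0.28  0.82  1.82] tau7 -0.0336
```

Emit:
send_rows(
  rows=[0,0,0,0.05,0,0,0,0.13,0,0,0,0.21,0,0,0,0.29,0,0,0,0.37,0,0,0,0.45,0,0,0,0.5,0,0,0,0.5],
)

```text
time: 6.32
position: [485.8, -158.9, 97.7]
tool_rot: [0.001, 0.36, 0.933, -0.0]
force: [-0.6, -3.0, 4.4]
opening: 13.6
```

```bash
python3 st.py
```

```text
t 6.325 pos [ 485.8 -158.9   97.7] q [ 5.000e-04  3.602e-01  9.329e-01 -3.000e-04] yaw 2.4046 theta 0.7369 F [-0.64 -2.96  4.45] T [-0.633  0.269 -0.023] open 13.6 j [-0.42  0.37  0.76  2.07 -0.35  0.83  1.38] tau7 0.0024
```

Emit:
send_rows(
  rows=[0,0,0,0.06,0,0,0,0.16,0,0,0,0.26,0,0,0,0.36,0,0,0,0.46,0,0,0,0.56,0,0,0,0.66,0,0,0,0.76,0,0,0,0.86,0,0,0,0.9],
)

```text
time: 7.58
position: [485.7, -159.0, 97.7]
tool_rot: [0.001, 0.73, 0.683, -0.0]
force: [-1.6, -2.3, 5.5]
opening: 13.4
```

```bash
python3 st.py
python3 - <<'E'
from h import *
b=read_camera("top")
B=cv2.resize(b[195:310,265:380],(575,575))[:,:,::-1]; cv2.imwrite("pics/t2.png",B)
E
```

```text
t 7.575 pos [ 485.7 -159.    97.7] q [ 6.000e-04  7.304e-01  6.830e-01 -3.000e-04] yaw 1.5038 theta 1.6378 F [-1.63 -2.31  5.47] T [-0.618  0.39   0.03 ] open 13.4 j [-0.58  0.45  0.97  2.07 -0.49  0.86  0.61] tau7 0.0621
```

View pics/t2.png

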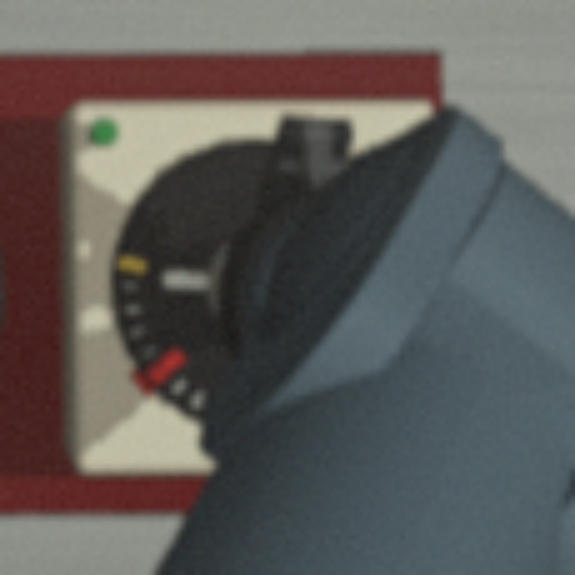

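Emit:
send_rows(
  rows=[0,0,0,0.03,0,0,0,0.07,0,0,0,0.11,0,0,0,0.14,0,0,0,0.16,0,0,0,0.16],
)

```text
time: 8.38
position: [485.6, -159.0, 97.8]
tool_rot: [0.001, 0.782, 0.623, -0.0]
force: [-1.9, -2.8, 7.1]
opening: 13.5
```

```bash
cat > st2.py <<'E'
from h import *
th=[];t7=[];tz=[]
for i in range(3):
    s=telemetry.sense(); a,b=s["tool_rot"][1:3]; th.append(np.pi-np.arctan2(2*a*b,a*a-b*b)); t7.append(s["tau"][6]); tz.append(s["ft_torque"][2])
    if i<2: read_camera("top")
print("t",s["time"],"theta",np.round(th,4),"tau7",np.round(t7,4),"Tz",np.round(tz,3),"F",s["force"].round(1))
E
python3 st2.py
```

```text
t 8.475 theta [1.7967 1.7967 1.7967] tau7 [0.0351 0.0458 0.0448] Tz [-0.025 -0.052 -0.061] F [-1.6 -3.4  6.2]
```

Emit:
send_rows(
  rows=[0,0,0,0.025,0,0,0,0.05,0,0,0,0.06,0,0,0,0.06],
)

```text
time: 8.98
position: [485.5, -159.0, 97.7]
tool_rot: [0.001, 0.801, 0.599, -0.0]
force: [-1.3, -3.0, 6.0]
opening: 13.1
```

```bash
python3 st2.py
```

```text
t 9.075 theta [1.8565 1.8565 1.8565] tau7 [0.0041 0.0086 0.0079] Tz [ 0.048 -0.051 -0.01 ] F [-2.8 -2.9  7.1]
```

Emit:
send_rows(
  rows=[0,0,0,0.025,0,0,0,0.05,0,0,0,0.05],
)

```text
time: 9.45
position: [485.6, -158.9, 97.7]
tool_rot: [0.001, 0.815, 0.579, -0.0]
force: [-1.4, -1.5, 6.9]
opening: 13.8
```

```bash
python3 st2.py
```

```text
t 9.55 theta [1.9068 1.9067 1.9068] tau7 [0.0329 0.0468 0.0488] Tz [-0.052 -0.032 -0.076] F [-1.1 -2.4  6.4]
```

Emit:
send_rows(
  rows=[0,0,0,0.025,0,0,0,0.05,0,0,0,0.05],
)

```text
time: 9.93
position: [485.6, -159.0, 97.7]
tool_rot: [0.001, 0.83, 0.558, -0.0]
force: [-2.6, -2.5, 6.1]
opening: 13.3
```

```bash
python3 st2.py
```

```text
t 10.025 theta [1.9568 1.9568 1.9568] tau7 [0.033  0.0469 0.0489] Tz [-0.004  0.012 -0.015] F [-1.4 -3.2  6.3]
```

Emit:
send_rows(
  rows=[0,0,0,0.025,0,0,0,0.05,0,0,0,0.05],
)

```text
time: 10.4
position: [485.6, -159.0, 97.7]
tool_rot: [0.001, 0.843, 0.537, -0.0]
force: [-2.0, -2.5, 5.9]
opening: 13.3
```

```bash
python3 st2.py
```

```text
t 10.5 theta [2.0068 2.0068 2.0067] tau7 [0.0331 0.0469 0.0489] Tz [-0.049 -0.082 -0.04 ] F [-2.1 -3.8  6.1]
```

Emit:
send_rows(
  rows=[0,0,0,0.025,0,0,0,0.05,0,0,0,0.05],
)

```text
time: 10.88
position: [485.5, -158.9, 97.7]
tool_rot: [0.001, 0.856, 0.516, -0.0]
force: [-1.5, -2.2, 7.2]
opening: 13.5
```

```bash
python3 st2.py
```

```text
t 10.975 theta [2.0568 2.0567 2.0568] tau7 [0.0332 0.0469 0.0489] Tz [-0.045 -0.021 -0.039] F [-2.7 -2.6  7.4]
```

Very repeatable signal (tau7 ≈ 0.049 at rest from friction).

Emit:
send_rows(
  rows=[0,0,0,0.025,0,0,0,0.05,0,0,0,0.05],
)

```text
time: 11.35
position: [485.5, -159.0, 97.7]
tool_rot: [0.001, 0.869, 0.495, -0.0]
force: [-1.9, -2.1, 5.4]
opening: 13.6
```

```bash
python3 st2.py
```

```text
t 11.45 theta [2.1066 2.1066 2.1066] tau7 [-0.0013  0.0126  0.0147] Tz [-0.029  0.033  0.024] F [-2.8 -2.4  6.2]
```

Emit:
send_rows(
  rows=[0,0,0,0.015,0,0,0,0.025,0,0,0,0.025],
)

```text
time: 11.82
position: [485.5, -159.0, 97.7]
tool_rot: [0.001, 0.875, 0.484, -0.0]
force: [-2.8, -1.9, 7.1]
opening: 13.3
```

```bash
python3 st2.py
```

```text
t 11.925 theta [2.1311 2.131  2.1311] tau7 [-0.0666 -0.0622 -0.0627] Tz [0.069 0.037 0.05 ] F [-1.6 -3.3  6.5]
```

Stop found: tau7 changes by about 3 N m/rad, with contact at about 2.095 and a rise of about 0.11 so far. I'll press lightly to about 0.2 N m and hold.

Emit:
send_rows(
  rows=[0,0,0,0.015,0,0,0,0.028,0,0,0,0.028,0,0,0,0.028,0,0,0,0.028,0,0,0,0.028,0,0,0,0.028,0,0,0,0.028],
)

```text
time: 12.92
position: [485.5, -159.0, 97.7]
tool_rot: [0.001, 0.882, 0.472, -0.0]
force: [-1.8, -2.3, 6.4]
opening: 13.7
```

```bash
python3 st2.py
```

```text
t 13.025 theta [2.1589 2.1588 2.1589] tau7 [-0.0985 -0.0985 -0.0985] Tz [0.06  0.087 0.071] F [-2.5 -2.7  6.1]
```

Emit:
send_rows(
  rows=[0,0,0,0.01,0,0,0,0.02,0,0,0,0.02,0,0,0,0.02,0,0,0,0.02,0,0,0,0.02],
)

```text
time: 13.78
position: [485.5, -159.0, 97.7]
tool_rot: [0.001, 0.886, 0.463, -0.0]
force: [-1.9, -2.8, 7.0]
opening: 13.6
```

```bash
python3 st2.py
```

```text
t 13.875 theta [2.1785 2.1786 2.1786] tau7 [-0.1437 -0.1437 -0.1437] Tz [0.129 0.17  0.131] F [-2.1 -2.7  6.4]
```

Held against the stop (0.1–0.2 N m) for more than 0.5 s. Now I'll turn back down towards the tab.

Emit:
send_rows(
  rows=[0,0,0,-0.04,0,0,0,-0.12,0,0,0,-0.22,0,0,0,-0.32,0,0,0,-0.42,0,0,0,-0.52,0,0,0,-0.62,0,0,0,-0.72,0,0,0,-0.78,0,0,0,-0.8],
)

```text
time: 15.12
position: [485.7, -159.0, 97.7]
tool_rot: [0.001, 0.636, 0.772, -0.0]
force: [-1.6, -3.4, 5.7]
opening: 13.2
```

Emit:
send_rows(
  rows=[0,0,0,-0.04,0,0,0,-0.1,0,0,0,-0.18,0,0,0,-0.26,0,0,0,-0.34,0,0,0,-0.41,0,0,0,-0.45,0,0,0,-0.45,0,0,0,-0.45],
)

```text
time: 16.25
position: [485.8, -158.9, 97.7]
tool_rot: [0.001, 0.448, 0.894, -0.0]
force: [-1.3, -3.5, 5.2]
opening: 13.5
```

```bash
python3 st2.py
python3 - <<'E'
from h import *
b=read_camera("top"); cv2.imwrite("pics/t3raw.png",b[:,:,::-1])
w=warp(b[:,:,::-1].copy(),"top",np.array([484.7,-157.5]),86)
cv2.imwrite("pics/t3.png",w)
E
```

```text
t 16.35 theta [0.9297 0.9298 0.9298] tau7 [-0.0495 -0.0487 -0.0481] Tz [0.021 0.049 0.066] F [-1.7 -3.1  5.6]
```

View pics/t3.png

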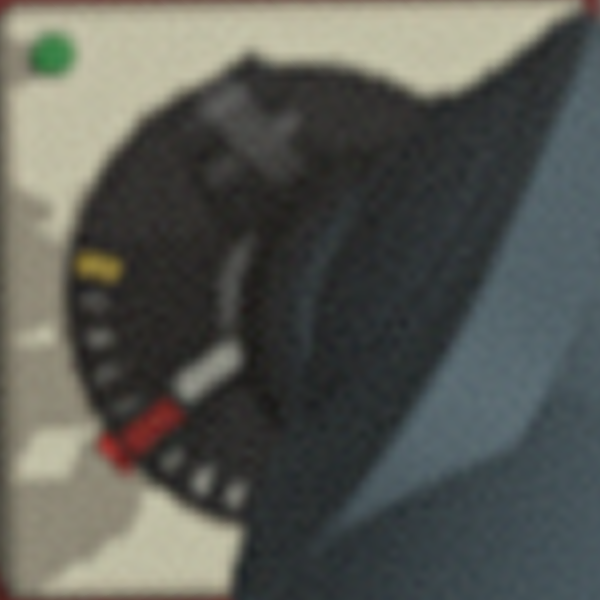

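```bash
cat > ang.py <<'E'
from h import *
import sys
im=cv2.imread(sys.argv[1]); C0=np.array([484.7,-157.5])
def line(m,name):
    n,l,st,ce=cv2.connectedComponentsWithStats(m.astype(np.uint8))
    i=1+np.argmax(st[1:,4]); ys,xs=np.nonzero(l==i)
    p=np.c_[xs,ys].astype(np.float32); vx,vy,x,y=cv2.fitLine(p,cv2.DIST_L2,0,.01,.01).ravel()
    a=np.arctan2(vx,-vy)
    c=p.mean(0)
    print(name,"n",len(p),"centre",c.round(1),"fit dir cw from -x",round(float(np.arctan2(-vx,vy)%np.pi),3),"radial angle",round(float(np.arctan2(CC[0]-c[0],c[1]-CC[1])),3),"r mm",np.hypot(*(c-CC))/4)
    return c
for z,nm in ((84.5,"tab"),(88,"nose")):
    w=warp(im,"top",C0,z); h=cv2.cvtColor(w,cv2.COLOR_BGR2HSV).astype(int)
    # axis = dial centre estimate at (300,300) same world
    CC=np.array([300.,300.])
    yy,xx=np.mgrid[:600,:600]; r=np.hypot(xx-300,yy-300)/4
    if nm=="tab":
        m=((h[...,0]<12)|(h[...,0]>168))&(h[...,1]>120)&(r>36)&(r<57)
    else:
        m=(h[...,1]<50)&(h[...,2]>125)&(r>24)&(r<43)&(xx<330)
    line(m,nm)
E
python3 ang.py pics/t3raw.png; python3 ang.py pics/top0.png
```

```text
tab n 2054 centre [151.3 427.1] fit dir cw from -x 0.918 radial angle 0.864 r mm 48.90472914932408
nose n 782 centre [203.6 373. ] fit dir cw from -x 0.913 radial angle 0.923 r mm 30.239937322269746
tab n 2278 centre [152.  426.5] fit dir cw from -x 0.889 radial angle 0.863 r mm 48.68471513240163
nose n 1314 centre [270.8 419.8] fit dir cw from -x 0.287 radial angle 0.239 r mm 30.81705190016972
```

Emit:
send_rows(
  rows=[0,0,0,-0.03,0,0,0,-0.058,0,0,0,-0.058,0,0,0,-0.058],
)

```text
time: 16.9
position: [485.8, -158.9, 97.7]
tool_rot: [0.001, 0.422, 0.906, -0.0]
force: [-0.8, -3.7, 5.2]
opening: 13.5
```

Emit:
send_rows(
  rows=[0,0,0,0,0,0,0,0,0,0,0,0,0,0,0,0,0,0,0,0,0,0,0,0],
  gripper=0.6,
)

```text
time: 17.65
position: [485.5, -157.9, 97.3]
tool_rot: [-0.0, 0.422, 0.907, 0.0]
force: [0.3, 0.6, -0.3]
opening: 51.3
```

Emit:
send_rows(
  rows=[0,0,-0.015,0,0,0,-0.05,0,0,0,-0.09,0,0,0,-0.13,0,0,0,-0.16,0,0,0,-0.16,0],
)

```text
time: 18.4
position: [487.6, -159.0, 260.8]
tool_rot: [0.003, 0.422, 0.907, 0.002]
force: [0.4, -0.4, -0.3]
opening: 51.0
```

Emit:
send_rows(
  rows=[-0.02,-0.02,0,0,-0.05,-0.05,0,0,-0.08,-0.08,0,0,-0.11,-0.11,0,0,-0.13,-0.13,0,0,-0.14,-0.14,0,0,-0.14,-0.14,0,0,-0.14,-0.14,0,0],
)

```text
time: 19.4
position: [469.2, -353.5, 256.8]
tool_rot: [-0.0, 0.421, 0.907, 0.001]
force: [0.1, -0.1, 0.5]
opening: 51.1
```

```bash
python3 st.py
python3 - <<'E'
from h import *
b=read_camera("top"); cv2.imwrite("pics/t4raw.png",b[:,:,::-1])
w=warp(b[:,:,::-1].copy(),"top",np.array([484.7,-157.5]),86)
cv2.imwrite("pics/t4.png",w)
E
python3 ang.py pics/t4raw.png
```

```text
t 19.4 pos [ 469.2 -353.5  256.8] q [-5.000e-04  4.209e-01  9.071e-01  6.000e-04] yaw 2.2728 theta 0.8688 F [ 0.11 -0.06  0.45] T [0.033 0.023 0.005] open 51.1 j [-0.2   0.35  0.96  1.76 -0.31  1.19  1.55] tau7 -0.0017
tab n 2035 centre [151.2 427. ] fit dir cw from -x 0.87 radial angle 0.864 r mm 48.9087608680428
nose n 677 centre [209.7 377.7] fit dir cw from -x 0.873 radial angle 0.86 r mm 29.77999024536029
```

View pics/t4raw.png

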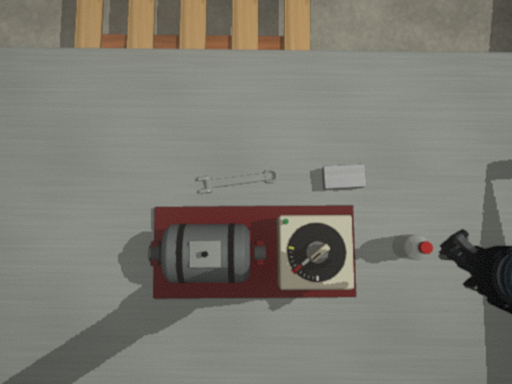

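View pics/t4.png

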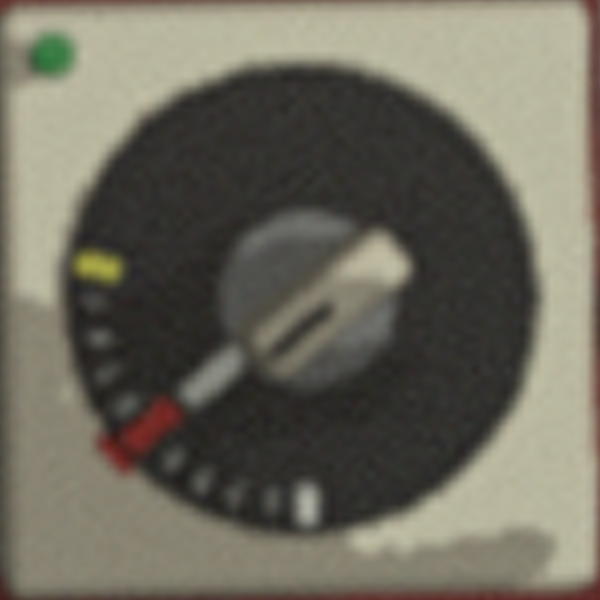

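The rectified view shows the nose at about (210,378) pointing straight into the red tab at about (151,427). The angles agree within 0.01 rad, and the bottle, offcut and spanner are at their original pixels.

Run:
```python
from h import *
print(ctrl.finish_job())
```

```text
the job is handed in; nothing more can be done
None
```

I wound the knob clockwise past the yellow mark, met the soft stop, held it there lightly, turned it back to the red tab and let go. The job is handed in; it took about 20 s of the 64 s.

- **Stop:** I met it at about 2.1 rad and held it for more than 0.5 s. The last wrist-joint torque was 0.14 N m, which puts the stop's own torque between 0.1 and 0.2 N m after allowing for friction. My estimate from how far the knob had turned was a little higher, up to 0.25 N m. Both are above the required 0.08 N m and well below the breaking point of 0.40 N m.
- **Pointer:** in the last picture it stands at 0.860 rad and the tab at 0.864 rad, so they agree to about 0.2 mm at the tip. An earlier line fit gave the tab as 0.89–0.92 rad, but in the last picture the fit gave 0.870 rad. Even the earlier readings would put the pointer within the 4 mm limit.
- **Surroundings:** the gripper is open and clear, with no force on it. The oil bottle, offcut and spanner look unmoved in the last top picture.

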